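# Eject the cured brush and collect it

## Robot

A 6-joint arm with a two-finger parallel gripper is mounted at the origin on a cart in front of the work surface, level with it; the furniture and walls round the work are solid. World frame = base frame: x ahead of the robot, y to its left, z up, the work surface at z = 0. Lengths are in m, angles in rad, forces in N, time in s.
With the tool pointing down it reaches from about 0.225 to 0.875 m from the base axis. Payload 3.4 kg.
Tool frame: the origin (TCP) lies at the very end of the fingers, on their centre line; the grasp point (between the pads) lies behind it (manip.grasp_offset is the z of the grasp point in the tool frame, in m); z points along the fingers, y is the line along which they close (so a half turn about z gives the same grasp; the last joint's range is limited). The gripper opens to 85 mm and grips with 20 to 120 N. Pads are 22 mm wide; open, the fingers measure 114 mm over their backs; the gripper's body (76 mm by 85 mm) begins 54 mm behind the grasp point. The pads swing forward as they close: fully open they stand 13 mm farther back than shut.
Start: joints at [1.044, 0.276, 1.505, -0, 1.361, -0.121], TCP at [0.227, 0.528, 0.231] pointing down, gripper open.
Joint ranges: [-2.89, 2.89], [-0.75, 2.08], [0.22, 2.7], [-1.18, 4.32], [0.11, 2.71], [-2.7, 2.7]. Speed limits (rad/s): [2.57, 2.57, 3.14, 3.14, 3.14, 3.14].

## Interface

Orientations are given as a unit quaternion [w, x, y, z].
In Python, from rig import manip gives the robot as it stands.
- The arm moves only by the shell command python3 -m pendant 'ROWS' [FORCE]. ROWS is JSON, a list of rows, each an object of numbers: "dx", "dy", "dz": the shift along the tool's x, y, z in m; "rx", "ry", "rz": the turn, a rotation vector about the tool's x, y, z in degrees; "hand": the finger opening in m, from 0 to 0.0854. In form: [{"dx": .., "dy": .., "dz": .., "rx": .., "ry": .., "rz": .., "hand": ..}, ...]. A call has 1 to 12 rows; each row shifts and turns the commanded pose from where the row before left it, along the tool's axes as they then stand; what a row does not reach is not made up. A row lasts 1/12 s, in which the tool goes at most 41.7 mm and 7.16 degrees, less where a joint would pass 70% of its speed; a pose out of reach is approached as far as the arm can. A call is refused whole if a number of a shift passes 0.0417 or a number of a turn 7.16, either way. A call with a gripper value outside its range is refused whole. The fingers move at their own pace and stop on an object; FORCE is the grip in N (left out, the last holds). Time passes only in rows, so rows that do not move let the fingers close. It gives the time, the measured TCP pose, the force, the opening and the grip force at its end, in the units of the state.
- manip.get_state(): the state, without advancing time (a new reading comes with each control period).
- manip.get_image(name): name is "scene" or "top"; returns a dict with "frame" (400x640x3 uint8, red, green, blue), "fx", "fy", "cx", "cy" (pixels), "position" and "attitude" of the camera in the world. Camera axes: x right, y up, looking along -z (the intrinsics and any distortion apply to the point x, -y, -z); pixel columns grow to the right and rows downward; lengths in m; the calibration is good to about 2 mm. A picture is of the moment at which its call begins. There is no depth.
- manip.sign_off(): hands the job in; it is judged then, once.
The state is a dict: "clock": time; "qpos": joint angles; "qd": joint speeds; "effort": joint torques, N m; "position": TCP position; "ee_rot": TCP orientation; "contact_force": force on the tool from outside, world axes, zero at the start; "moment": the same for the moment, N m; "width": finger opening in m; "gripper_force": force on a finger pad.
Only numpy, scipy, OpenCV 4.12 (cv2) and the standard library are available. Lean on these libraries where they do the work, as an engineer would, in place of code of your own. Each camera call takes 0.05 s, during which the arm holds its last target. There are 200 camera calls.

## Task

The shaving brush under the lamp hood has cured. Push the ejector slide by its knob all the way to its far stop to push the brush off the end of the trough, then return the slide fully home, which leaves the brush lying in the catch tray. Then lay the brush down gently on its side in the grey tote, leaving the loose bottle, gauge and empty handle where they stand.

Things in the scene. Friction and masses are not known exactly. Their poses are not given: they have to be found in the camera images.
- station: Fixed lamp curing station, base plate 172 x 354 x 8 mm. Origin: on the bench under the trough's centre line, mid-length; z up; +y runs along the trough from the ejector's home end to the catch tray (to the robot's left); the ejector's rail lies on the -x side, at x = -85 mm (towards the robot), top z = 18 mm, its stops 36 mm high, one beside the tray at y = 64 to 74 mm
- ejector (a joint): Ejector slide, in m: 0 at the home stop, 0.167 at the far stop; grows along the station's +y. A 52 mm high plate on an arm pushes the brush's foot along the trough; its face is at station y = -135 mm when home and 25 mm past the lip at the far stop. The brush may lean on the plate until this is drawn back. Sliding friction about 3 N; stays where it is left
- ejector_knob (a point): Centre of the black ball knob (36 mm diameter, centre 150 mm above the bench) on top of the ejector's post (14 mm diameter, free between z = 99 and 135 mm). It stands 85 mm in front of the trough's centre line, 37 mm in front of the hood's front face; it is at station y = -135 mm when home
- brush: Shaving brush, 122 mm long, 62 g: black waisted handle 40 mm in diameter for the first 61 mm, then a pale tuft swelling to 60 mm. Origin at the centre of the handle's foot, z along the brush towards the tuft. It starts lying in the trough, foot towards the ejector plate, tuft towards the tray. In the tray it lies along the tray, tuft away from the ejector
- brush_joint (a point): Point on the brush's axis where handle meets tuft, 61 mm from the foot
- tray_floor (a point): Centre of the catch tray's floor, 12 mm above the bench at the centre line. Inside the tray spans station y = 10 to 172 mm and x = -59 to 59 mm; the floor is a shallow vee rising 8 deg to 20 mm at the side walls; wall tops at z = 38 mm
- tote: Open grey plastic tote at the robot's right, 190 x 142 x 55 mm, 0.4 kg, walls and floor 3 mm, loose on the bench. Origin under its centre; its long side is its x axis, pointing away from the robot within 0.15 rad; inside 184 x 136 mm
- tote_floor (a point): Centre of the tote's inner floor, 3 mm above its underside
- spare_handle: Loose bystander: empty black brush handle standing, 40 mm wide, 61 mm high, left of the station's tray; origin under its centre
- bottle: Loose bystander: glue bottle, 54 mm wide, 161 mm high, at the far right beyond the tote; origin under its centre
- gauge: Loose bystander: small steel height gauge, 34 x 50 x 83 mm, at the left; origin under its centre
- trough_lip (a point): Open end of the V trough at its apex, 36 mm above the bench, station y = +7 mm. The trough (sheet steel, flanks at 30 deg, 90 mm wide) runs from y = -147 mm to here
- hood_top (a point): Centre of the top of the grey lamp hood over the trough, 142 mm above the bench (louvres 144). The hood spans station x = -48 to 62 mm, y = -147 to -29 mm; its underside is at z = 112 mm
- glue_nozzle (a point): Obstacle, fixed: the glue press's barrel, which overhangs the bench left of the catch tray: 50 mm square, its lower end 268 mm and its top 398 mm above the bench, this point on its axis at 300 mm. Keep the wrist right of it or on the robot's side of it

How it is judged:
On the way, in this order (a step that is already met when the one before it is completed fails the run):
1. the ejector is at its far stop (within 5 mm) with the brush's foot past the trough's lip (value of joint ejector above 0.162 m and y of brush in the frame of station above 0.02 m), for 0.1 s.
2. the ejector is home (within 5 mm) and the brush lies wholly in the catch tray (value of joint ejector below 0.005 m and z of brush in the frame of station below 0.052 m and z of brush_joint in the frame of station below 0.055 m and y of brush_joint in the frame of station between 0.06 and 0.18 m and x of brush_joint in the frame of station between -0.05 and 0.05 m), for 0.2 s.
At the end, for the whole second after the job is handed in: The ejector is back within 5 mm of its home stop, and the brush lies at rest on its side inside the upright tote (its axis within about 20 degrees of level, the handle-tuft joint less than 55 mm above the tote's underside) (value of joint ejector below 0.005 m and x of brush_joint in the frame of tote between -0.09 and 0.09 m and y of brush_joint in the frame of tote between -0.066 and 0.066 m and z of brush_joint in the frame of tote below 0.055 m and angle between brush's own z axis and vertical between 1.2 and 1.94 rad and angle between tote's own z axis and vertical below 0.1 rad and linear speed of brush below 0.02 m/s); the robot touches nothing.
It fails at once if the brush is let go over the tote more than about 40 mm above lying height (dropped) (horizontal distance between brush_joint and tote_floor below 0.12 m and z of brush_joint in the frame of tote above 0.075 m and contact force between brush and anything else below 0.02 N).
It fails at once if the loose bottle, gauge or empty handle is moved more than 40 mm (distance of any of spare_handle, bottle, gauge from where it was at the start of the episode above 0.04 m).
It also fails if it takes over 69 s, if anything falls off the work surface, if the arm or the gripper's body presses on something with over 40 N, if the wrist force passes 120 N, or if a joint passes its speed limit or range.

## Working session

There is one attempt and no reset: what is moved stays moved. The work goes in short steps, Python scripts to look and compute and a shell command to move; the robot and the scene stay as the last step left them, time stands still between calls to the robot, and variables do not carry over. Pictures are saved under pics/ and viewed, at most 10 in all, crops included, and the job is handed in when it is done.

```bash
ls; mkdir -p pics
python3 - <<'E'
from rig import manip
import cv2,json
for n in("scene","top"):
    d=manip.get_image(n); f=d.pop("frame"); cv2.imwrite(f"pics/{n}0.png",f[:,:,::-1]); print(n,d)
print(manip.get_state(), manip.grasp_offset)
E
```

```text
pics
scene {'fx': 504.00613570493874, 'fy': 504.00613570493874, 'cx': 320.4289933595226, 'cy': 200.31019505316044, 'position': array([-0.74571   ,  0.79177077,  0.94734662]), 'attitude': array([-0.35417417, -0.23591198,  0.47512472,  0.77017056])}
top {'fx': 435.78832491799704, 'fy': 435.78832491799704, 'cx': 314.0125788445636, 'cy': 195.71214689096362, 'position': array([ 0.32029095, -0.18296978,  1.91733867]), 'attitude': array([-0.70279341, -0.02470839,  0.03077051,  0.71029859])}
{'clock': 0.1, 'qpos': array([ 1.04399791e+00,  2.76559567e-01,  1.50600191e+00,  9.03887633e-09,
        1.36069765e+00, -1.20980230e-01]), 'qd': array([ 0.00022332, -0.00251148, -0.00066274, -0.00011093,  0.00276923,
        0.00097998]), 'effort': array([ 1.65438381e-03, -4.17701948e+01, -2.46406370e+01, -3.77734641e-04,
        5.90889249e-03, -6.31402003e-06]), 'position': array([0.22675238, 0.52789625, 0.23051219]), 'ee_rot': array([-2.65187320e-04,  2.01519525e-01,  9.79484143e-01, -7.89912477e-04]), 'contact_force': array([ 0.74052168, -0.00765616,  0.73993384]), 'moment': array([-0.00693303,  0.00361291, -0.01606071]), 'gripper_force': 0.0, 'width': 0.0851355779860406} -0.0187
```

View pics/scene0.png

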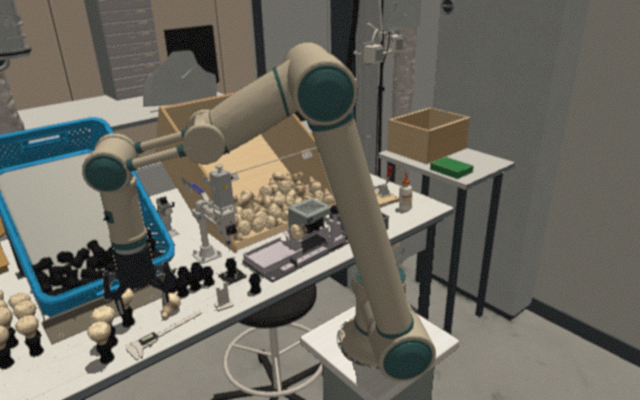

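View pics/top0.png

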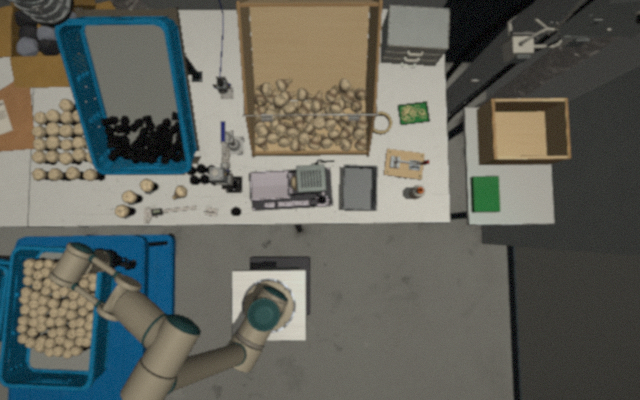

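The top view shows the station at about (290,187), the tote at (358,188), the bottle at (414,192) and the spare handle at (236,211). I'll enlarge both views.

Run:
```python
import cv2,numpy as np
a=cv2.imread('pics/top0.png')[145:225,220:440]; a=cv2.resize(a,None,fx=3.6,fy=3.6,interpolation=cv2.INTER_CUBIC)
b=cv2.imread('pics/scene0.png')[160:290,230:430]; b=cv2.resize(b,None,fx=2.4,fy=2.4,interpolation=cv2.INTER_CUBIC)
o=np.zeros((600,792,3),np.uint8); o[:288,:]=a[:,:792]; o[288:600,:480]=b[:312]
cv2.imwrite('pics/z0.png',o)
```

```text
(no output)
```

View pics/z0.png

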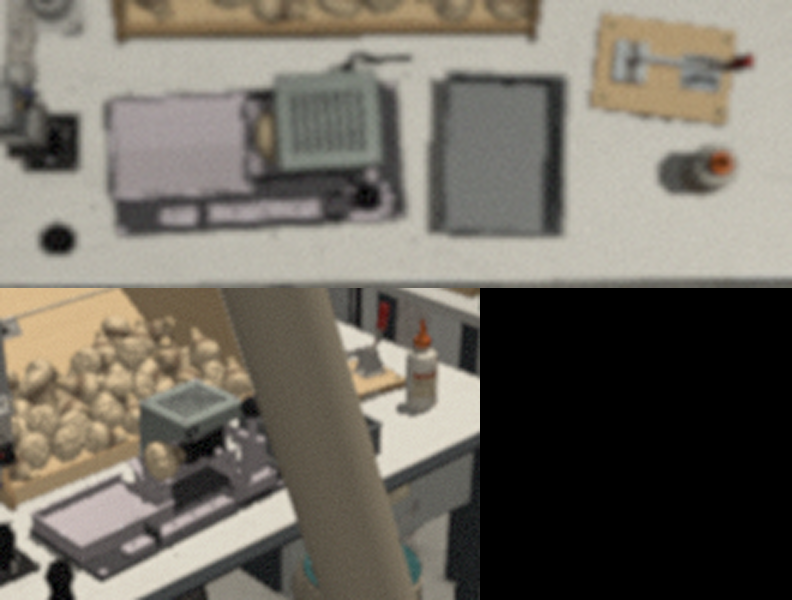

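The enlarged top view shows the knob at about (366,194) and the hood top corners at (276,75), (378,72), (381,163) and (278,168). The plate's near corners are (118,233) and (403,216), and the tote rim runs from (432,78) to (563,235). The brush tuft peeks out at (264,135). Now I'll convert these to world positions.

```bash
cat > h.py <<'E'
import numpy as np
from scipy.spatial.transform import Rotation as R
from rig import manip
def ray(d,u,v):
    q=np.array(d["attitude"]); r=R.from_quat(q[[1,2,3,0]])
    return r.apply([(u-d["cx"])/d["fx"],-(v-d["cy"])/d["fy"],-1])
def at(d,u,v,z):
    w=ray(d,u,v); p=np.array(d["position"]); return p+w*(z-p[2])/w[2]
def proj(d,P):
    q=np.array(d["attitude"]); c=R.from_quat(q[[1,2,3,0]]).inv().apply(np.array(P)-d["position"])
    return d["cx"]-d["fx"]*c[0]/c[2], d["cy"]+d["fy"]*c[1]/c[2]
E
python3 - <<'E'
from h import *
from scipy.optimize import least_squares
d=manip.get_image("top")
c=lambda x,y:((x+.5)/3.6+219.5,(y+.5)/3.6+144.5)
S=[]
for n,x,y,z,sx,sy in [("hood fl",276,75,.142,.062,-.029),("hood fr",378,72,.142,.062,-.147),("hood nr",381,163,.142,-.048,-.147),("hood nl",278,168,.142,-.048,-.029),("knob",366,194,.150,-.085,-.135),("trayfl",108,97,.038,.062,.175),("traynl",113,202,.038,-.062,.175)]:
    p=at(d,*c(x,y),z); S.append((p[0],p[1],sx,sy)); print(n,p.round(4))
S=np.array(S)
def f(v,s=S):
    C,N=np.cos(v[2]),np.sin(v[2]); return np.r_[v[0]+C*s[:,2]-N*s[:,3]-s[:,0], v[1]+N*s[:,2]+C*s[:,3]-s[:,1]]
r=least_squares(f,[.4,0,0]); print("station",r.x,(f(r.x).reshape(2,-1)*1000).round(1))
for n,x,y,z in [("plate nl",118,233,.008),("plate nr",403,216,.008),("handle",58,239,.061),("bottle",722,162,.161),("nozzle?",55,140,.0)]: print(n,at(d,*c(x,y),z).round(4))
T=np.array([at(d,*c(x,y),.055)[:2] for x,y in[(432,75),(565,73),(565,236),(430,236)]]);print(T.round(4),T.mean(0), [np.linalg.norm(T[i]-T[i-1]) for i in range(4)])
E
```

```text
hood fl [ 0.5852 -0.1276  0.142 ]
hood fr [ 0.5875 -0.244   0.142 ]
hood nr [ 0.4831 -0.2461  0.142 ]
hood nl [ 0.4786 -0.129   0.142 ]
knob [ 0.4474 -0.2284  0.15  ]
trayfl [0.5759 0.0783 0.038 ]
traynl [0.449  0.0722 0.038 ]
station [ 0.52247784 -0.0978891   0.04596453] [[ 0.6  3.7 -1.8 -2.8 -3.6  0.5  3.5]
 [ 3.6  2.2 -0.8 -0.  -8.2  1.5  1.8]]
plate nl [0.4132 0.0702 0.008 ]
plate nr [ 0.4303 -0.2769  0.008 ]
handle [0.4043 0.134  0.061 ]
bottle [ 0.4786 -0.6297  0.161 ]
nozzle? [0.5286 0.1485 0.    ]
[[ 0.5963 -0.3117]
 [ 0.5972 -0.4713]
 [ 0.4017 -0.4669]
 [ 0.4034 -0.3063]] [ 0.49966672 -0.38904264] [np.float64(0.1929835303761713), np.float64(0.15956387492849483), np.float64(0.19552088498231537), np.float64(0.16060606006903244)]
```

Run:
```python
from h import *
import cv2
t=manip.get_image("top"); s=manip.get_image("scene")
for d,(u,v) in((t,(321,199)),(s,(334,209))):
    g=cv2.cvtColor(d["frame"],cv2.COLOR_RGB2GRAY); u0,v0=u-9,v-9
    print(proj(d,[.4474,-.2284,.15]), proj(d,[.444,-.2366,.15])); print('c0',u0,'r0',v0); print(g[v0:v0+18,u0:u0+18])
```

```text
(np.float64(321.2990213142459), np.float64(198.52942353108722)) (np.float64(323.32539323768793), np.float64(199.34255887451485))
c0 312 r0 190
[[119 116 116 115 118 111 113 109 106 106 102 100  93  85  70  69  65  66]
 [ 86  88  83  83  83  79  78  75  77  78  94  97  90  74  70  61  65  65]
 [ 49  46  48  50  52  41  49  52  55  83 107 117 105  73  65  63  58  64]
 [ 42  44  38  40  37  36  45  49  62  91 123 134 113  79  62  68  68  65]
 [ 53  57  53  55  41  37  39  54  64  83 114 126 111  80  67  69  66  70]
 [ 62  60  60  57  49  44  43  43  48  61  88 101  95  87  89  89  72  65]
 [ 60  57  65  66  64  64  54  42  29  37  47  59  73  90 112 109  81  69]
 [ 53  57  62  70  75  81  63  38  23  24  25  30  51  88 115 110  83  68]
 [ 47  46  52  69  76  74  54  34  30  21  25  28  30  73 108 117  98  74]
 [ 43  44  49  64  62  57  38  22  16  20  23  25  27  71 114 131 119  97]
 [ 61  59  65  71  61  51  35  15  24  21  21  22  30  70 110 129 116  89]
 [ 66  69  71  69  65  57  37  29  23   4  21  26  36  74 109 127 109  78]
 [ 67  71  70  69  67  60  55  59  44  39  41  52  75 103
[... 1187 characters left out ...]
 55  74  82  77  79  81]
 [127 114  99  93  76  47  20   7  25  17  27  26  47  67  77  83  84  82]
 [ 98  91  85  80  69  51  27   3   7  18  11  22  40  62  75  77  81  85]
 [ 81  76  76  78  73  55  32  13  22  17   7   6  35  54  73  78  83  77]
 [ 74  70  75  77  74  62  44  18  23   5  22  24  29  49  66  76  75  81]
 [ 76  80  85  84  72  62  51  45  33  36  29  35  52  59  72  74  81  84]
 [ 81 100 117 126  91  59  53  54  64  62  64  76  70  76  79  77  77  75]
 [106 141 169 169 115  61  55  65  74  84  84  83  78  78  84  79  72  80]
 [123 165 192 188 120  62  50  59  78  93  92  85  69  68  68  70  73  79]
 [107 141 169 166 111  67  51  63  75  89  93  82  68  55  60  65  74  74]]
```

```bash
python3 -m pendant '[{"rz":-6.5},{"rz":-6.5},{"rz":-6.5},{"rz":-6.45},{"hand":0.07},{}]'
cat >> h.py <<'E'
def rel(P):
    s=manip.get_state(); q=np.array(s["ee_rot"]); r=R.from_quat(q[[1,2,3,0]])
    print("t",round(s["clock"],2),"yaw",np.degrees(np.arctan2(-r.as_matrix()[0,1],r.as_matrix()[1,1])).round(2),"tool z",r.as_matrix()[:,2].round(4),"pos",s["position"].round(4),"w",round(s["width"],4),"F",s["contact_force"].round(1),"q",s["qpos"].round(2))
    print("delta tool mm",(r.inv().apply(np.array(P)-s["position"])*1000).round(1))
E
python3 -c "
from h import *
rel([.4465,-.230,.25])"
```

```text
t 0.25 yaw -23.25 tool z [-4.e-04 -7.e-04 -1.e+00] pos [0.2269 0.5281 0.2309] w 0.0857 F [ 0.  -0.4  0.4] q [ 1.04  0.28  1.51  0.    1.36 -0.12]
delta tool mm [-501.  -609.9  -18.7]invalid input
```

```bash
python3 -m pendant '[{"rz":-6.5},{"rz":-6.5},{"rz":-6.5},{"rz":-6.45,"hand":0.07},{"dz":0},{"dz":0}]'
python3 -c "
from h import *
rel([.4465,-.230,.25])"
```

```text
t 0.25 yaw -23.25 tool z [-4.e-04 -7.e-04 -1.e+00] pos [0.2269 0.5281 0.2309] w 0.0857 F [ 0.  -0.4  0.4] q [ 1.04  0.28  1.51  0.    1.36 -0.12]
delta tool mm [-501.  -609.9  -18.7]invalid input
```

```bash
python3 -m pendant '[{"dx":0,"dy":0,"dz":0,"rx":0,"ry":0,"rz":-6.5,"hand":0.07},{"dx":0,"dy":0,"dz":0,"rx":0,"ry":0,"rz":-6.5,"hand":0.07},{"dx":0,"dy":0,"dz":0,"rx":0,"ry":0,"rz":-6.5,"hand":0.07},{"dx":0,"dy":0,"dz":0,"rx":0,"ry":0,"rz":-6.45,"hand":0.07},{"dx":0,"dy":0,"dz":0,"rx":0,"ry":0,"rz":0,"hand":0.07}]'
python3 -c "
from h import *
rel([.4465,-.230,.25])"
```

```text
clock: 0.67
position: [0.227, 0.5282, 0.2312]
ee_rot: [-0.0, -0.024, 1.0, -0.0]
contact_force: [-0.5, 0.2, -0.4]
width: 0.0698
gripper_force: 0.0
t 0.67 yaw 2.8 tool z [-1.e-04 -2.e-04 -1.e+00] pos [0.227  0.5282 0.2312] w 0.0698 F [-0.5  0.2 -0.4] q [ 1.04  0.28  1.51  0.    1.36 -0.58]
delta tool mm [-182.2 -768.1  -18.7]
```

```bash
python3 -m pendant '[{"dx":-0.009,"dy":-0.02,"dz":-0.005,"rx":0,"ry":0,"rz":0,"hand":0.07},{"dx":-0.009,"dy":-0.035,"dz":-0.005,"rx":0,"ry":0,"rz":0,"hand":0.07},{"dx":-0.009,"dy":-0.035,"dz":-0.005,"rx":0,"ry":0,"rz":0,"hand":0.07},{"dx":-0.009,"dy":-0.035,"dz":-0.005,"rx":0,"ry":0,"rz":0,"hand":0.07},{"dx":-0.009,"dy":-0.035,"dz":0,"rx":0,"ry":0,"rz":0,"hand":0.07},{"dx":-0.009,"dy":-0.035,"dz":0,"rx":0,"ry":0,"rz":0,"hand":0.07},{"dx":-0.009,"dy":-0.035,"dz":0,"rx":0,"ry":0,"rz":0,"hand":0.07},{"dx":-0.009,"dy":-0.035,"dz":0,"rx":0,"ry":0,"rz":0,"hand":0.07},{"dx":-0.009,"dy":-0.035,"dz":0,"rx":0,"ry":0,"rz":0,"hand":0.07},{"dx":-0.009,"dy":-0.035,"dz":0,"rx":0,"ry":0,"rz":0,"hand":0.07},{"dx":-0.009,"dy":-0.035,"dz":0,"rx":0,"ry":0,"rz":0,"hand":0.07},{"dx":-0.009,"dy":-0.035,"dz":0,"rx":0,"ry":0,"rz":0,"hand":0.07}]'
python3 -m pendant '[{"dx":-0.007,"dy":-0.035,"dz":0,"rx":0,"ry":0,"rz":0,"hand":0.07},{"dx":-0.007,"dy":-0.035,"dz":0,"rx":0,"ry":0,"rz":0,"hand":0.07},{"dx":-0.007,"dy":-0.035,"dz":0,"rx":0,"ry":0,"rz":0,"hand":0.07},{"dx":-0.007,"dy":-0.035,"dz":0,"rx":0,"ry":0,"rz":0,"hand":0.07},{"dx":-0.007,"dy":-0.035,"dz":0,"rx":0,"ry":0,"rz":0,"hand":0.07},{"dx":-0.007,"dy":-0.035,"dz":0,"rx":0,"ry":0,"rz":0,"hand":0.07},{"dx":-0.007,"dy":-0.035,"dz":0,"rx":0,"ry":0,"rz":0,"hand":0.07},{"dx":-0.007,"dy":-0.035,"dz":0,"rx":0,"ry":0,"rz":0,"hand":0.07},{"dx":-0.007,"dy":-0.035,"dz":0,"rx":0,"ry":0,"rz":0,"hand":0.07},{"dx":-0.007,"dy":-0.035,"dz":0,"rx":0,"ry":0,"rz":0,"hand":0.07},{"dx":0,"dy":0,"dz":0,"rx":0,"ry":0,"rz":0,"hand":0.07},{"dx":0,"dy":0,"dz":0,"rx":0,"ry":0,"rz":0,"hand":0.07}]'
python3 - <<'E'
from h import *
import cv2
rel([.4465,-.230,.25])
s=manip.get_image("scene")
g=s["frame"][160:290,230:430,::-1]
print(proj(s,[.4465,-.230,.15]))
t=manip.get_image("top")["frame"][145:225,220:440,::-1]
o=np.zeros((600,792,3),np.uint8); o[:288]=cv2.resize(t,(792,288),interpolation=3); o[288:,:480]=cv2.resize(g,(480,312),interpolation=3)
cv2.imwrite("pics/z1.png",o)
E
```

```text
clock: 1.67
position: [0.354, 0.1272, 0.2515]
ee_rot: [0.0, -0.022, 1.0, 0.0]
contact_force: [0.8, 0.0, -0.5]
width: 0.0697
gripper_force: 0.0
clock: 2.67
position: [0.4405, -0.219, 0.2507]
ee_rot: [-0.0, -0.021, 1.0, 0.0]
contact_force: [-0.3, 1.4, -0.9]
width: 0.0701
gripper_force: 0.0
t 2.67 yaw 2.39 tool z [-8.e-04  8.e-04 -1.e+00] pos [ 0.4405 -0.219   0.2507] w 0.0701 F [-0.3  1.4 -0.9] q [-0.6   0.14  1.64  0.    1.37 -2.22]
delta tool mm [ -5.6 -11.2   0.7]
(np.float64(334.0216848658784), np.float64(208.76467248557563))
```

View pics/z1.png

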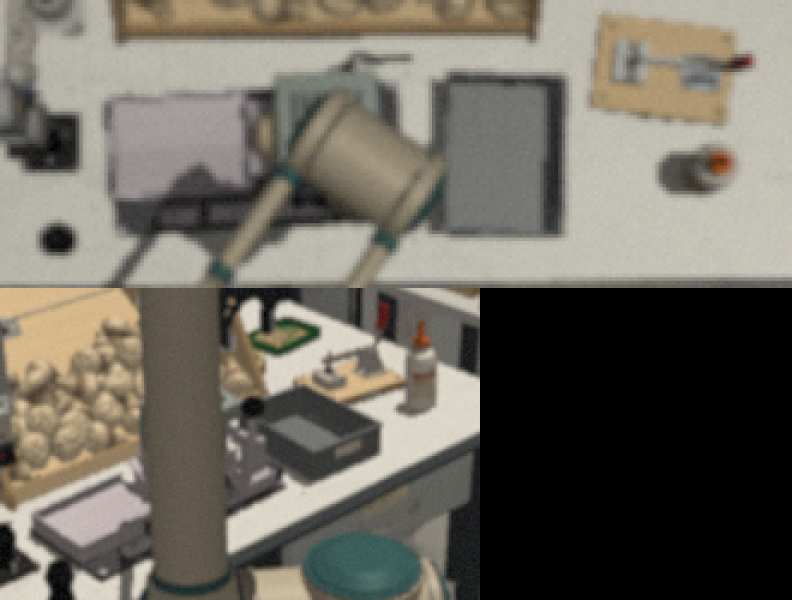

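The scene view now shows the knob clear of the arm at about (335.5,209.5), which agrees with my estimate to about 3 mm. Next I descend over it and grip.

```bash
python3 -m pendant '[{"dx":-0.0044,"dy":-0.0147,"dz":0.01,"rx":0,"ry":0,"rz":-0.2,"hand":0.07},{"dx":0,"dy":0,"dz":0.025,"rx":0,"ry":0,"rz":0,"hand":0.07},{"dx":0,"dy":0,"dz":0.025,"rx":0,"ry":0,"rz":0,"hand":0.07},{"dx":0,"dy":0,"dz":0.02,"rx":0,"ry":0,"rz":0,"hand":0.07},{"dx":0,"dy":0,"dz":0,"rx":0,"ry":0,"rz":0,"hand":0.07}]' && python3 -m pendant '[{"dx":0,"dy":0,"dz":0.02,"rx":0,"ry":0,"rz":0,"hand":0.07},{"dx":0,"dy":0,"dz":0.02,"rx":0,"ry":0,"rz":0,"hand":0.07},{"dx":0,"dy":0,"dz":0,"rx":0,"ry":0,"rz":0,"hand":0.07}]'
```

```text
clock: 3.18
position: [0.4428, -0.2294, 0.1672]
ee_rot: [-0.003, -0.026, 1.0, 0.003]
contact_force: [-0.8, -0.1, -0.5]
width: 0.0701
gripper_force: 0.0
clock: 3.43
position: [0.4438, -0.2302, 0.1292]
ee_rot: [-0.002, -0.026, 1.0, 0.002]
contact_force: [-1.1, 0.4, 0.1]
width: 0.07
gripper_force: 0.0
```

```bash
python3 -m pendant '[{"dx":0,"dy":0,"dz":0,"rx":0,"ry":0,"rz":0,"hand":0.03},{"dx":0,"dy":0,"dz":0,"rx":0,"ry":0,"rz":0,"hand":0.025},{"dx":0,"dy":0,"dz":0,"rx":0,"ry":0,"rz":0,"hand":0.025},{"dx":0,"dy":0,"dz":0,"rx":0,"ry":0,"rz":0,"hand":0.025},{"dx":0,"dy":0,"dz":0,"rx":0,"ry":0,"rz":0,"hand":0.025},{"dx":0,"dy":0,"dz":0,"rx":0,"ry":0,"rz":0,"hand":0.025}]' 30; python3 -c "
from h import *
rel([.4465,-.230,.131])"
```

```text
clock: 3.93
position: [0.4465, -0.2323, 0.1331]
ee_rot: [0.002, -0.025, 1.0, -0.001]
contact_force: [-0.5, 1.9, 6.2]
width: 0.0341
gripper_force: 29.7
t 3.93 yaw 2.9 tool z [ 0.0031 -0.0014 -1.    ] pos [ 0.4465 -0.2323  0.1331] w 0.0341 F [-0.5  1.9  6.2] q [-0.62  0.25  1.81  0.    1.08 -2.24]
delta tool mm [-0.1  2.3  2.1]
```

```bash
python3 -m pendant '[{"dx":0,"dy":0.005,"dz":0.001,"rx":0,"ry":0,"rz":0,"hand":0.025},{"dx":0,"dy":0.01,"dz":0.001,"rx":0,"ry":0,"rz":0,"hand":0.025},{"dx":0,"dy":0.01,"dz":0,"rx":0,"ry":0,"rz":0,"hand":0.025},{"dx":0,"dy":0.01,"dz":0,"rx":0,"ry":0,"rz":0,"hand":0.025},{"dx":0,"dy":0.01,"dz":0,"rx":0,"ry":0,"rz":0,"hand":0.025},{"dx":0,"dy":0.01,"dz":0,"rx":0,"ry":0,"rz":0,"hand":0.025},{"dx":0,"dy":0.01,"dz":0,"rx":0,"ry":0,"rz":0,"hand":0.025},{"dx":0,"dy":0.01,"dz":0,"rx":0,"ry":0,"rz":0,"hand":0.025},{"dx":0,"dy":0.01,"dz":0,"rx":0,"ry":0,"rz":0,"hand":0.025}]'; python3 -c "
from h import *
rel([.4387,-.0655,.131])"
```

```text
clock: 4.68
position: [0.4424, -0.1497, 0.133]
ee_rot: [0.002, -0.026, 1.0, -0.004]
contact_force: [-4.9, -4.7, 17.3]
width: 0.0342
gripper_force: 30.5
t 4.68 yaw 2.96 tool z [ 0.0043 -0.007  -1.    ] pos [ 0.4424 -0.1497  0.133 ] w 0.0342 F [-4.9 -4.7 17.3] q [-0.47  0.19  1.88 -0.    1.06 -2.09]
delta tool mm [-0.6 84.3  1.4]
```

```bash
python3 -m pendant '[{"dx":0,"dy":0.01,"dz":-0.001,"rx":0,"ry":0,"rz":0,"hand":0.025},{"dx":0,"dy":0.01,"dz":-0.001,"rx":0,"ry":0,"rz":0,"hand":0.025},{"dx":0,"dy":0.01,"dz":0,"rx":0,"ry":0,"rz":0,"hand":0.025},{"dx":0,"dy":0.01,"dz":0,"rx":0,"ry":0,"rz":0,"hand":0.025},{"dx":0,"dy":0.01,"dz":0,"rx":0,"ry":0,"rz":0,"hand":0.025},{"dx":0,"dy":0.01,"dz":0,"rx":0,"ry":0,"rz":0,"hand":0.025},{"dx":0,"dy":0.01,"dz":0,"rx":0,"ry":0,"rz":0,"hand":0.025},{"dx":0,"dy":0.008,"dz":0,"rx":0,"ry":0,"rz":0,"hand":0.025},{"dx":0,"dy":0.004,"dz":0,"rx":0,"ry":0,"rz":0,"hand":0.025},{"dx":0,"dy":0,"dz":0,"rx":0,"ry":0,"rz":0,"hand":0.025}]'; python3 -c "
from h import *
rel([.4387,-.0655,.131])"
```

```text
clock: 5.52
position: [0.4384, -0.0726, 0.133]
ee_rot: [0.001, -0.028, 1.0, -0.009]
contact_force: [-3.9, -24.3, 4.7]
width: 0.0342
gripper_force: 31.1
t 5.52 yaw 3.26 tool z [ 0.0032 -0.0177 -0.9998] pos [ 0.4384 -0.0726  0.133 ] w 0.0342 F [ -3.9 -24.3   4.7] q [-0.31  0.16  1.93 -0.02  1.04 -1.93]
delta tool mm [-0.7  7.1  1.9]
```

```bash
python3 -m pendant '[{"dx":0,"dy":0.003,"dz":0,"rx":0,"ry":0,"rz":0,"hand":0.025},{"dx":0,"dy":0,"dz":0,"rx":0,"ry":0,"rz":0,"hand":0.025},{"dx":0,"dy":0,"dz":0,"rx":0,"ry":0,"rz":0,"hand":0.025}]'
python3 - <<'E'
from h import *
import cv2
rel([.4387,-.0655,.131])
s=manip.get_image("scene")["frame"][160:290,230:430,::-1]
t=manip.get_image("top")["frame"][145:225,220:440,::-1]
o=np.zeros((600,792,3),np.uint8); o[:288]=cv2.resize(t,(792,288),interpolation=3); o[288:,:480]=cv2.resize(s,(480,312),interpolation=3)
cv2.imwrite("pics/z2.png",o)
E
```

```text
clock: 5.77
position: [0.4384, -0.0726, 0.1329]
ee_rot: [0.001, -0.029, 1.0, -0.011]
contact_force: [-2.9, -31.9, 2.3]
width: 0.0338
gripper_force: 31.6
t 5.77 yaw 3.27 tool z [ 0.0028 -0.0223 -0.9997] pos [ 0.4384 -0.0726  0.1329] w 0.0338 F [ -2.9 -31.9   2.3] q [-0.3   0.16  1.93 -0.02  1.04 -1.92]
delta tool mm [-0.7  7.1  1.8]
```

View pics/z2.png

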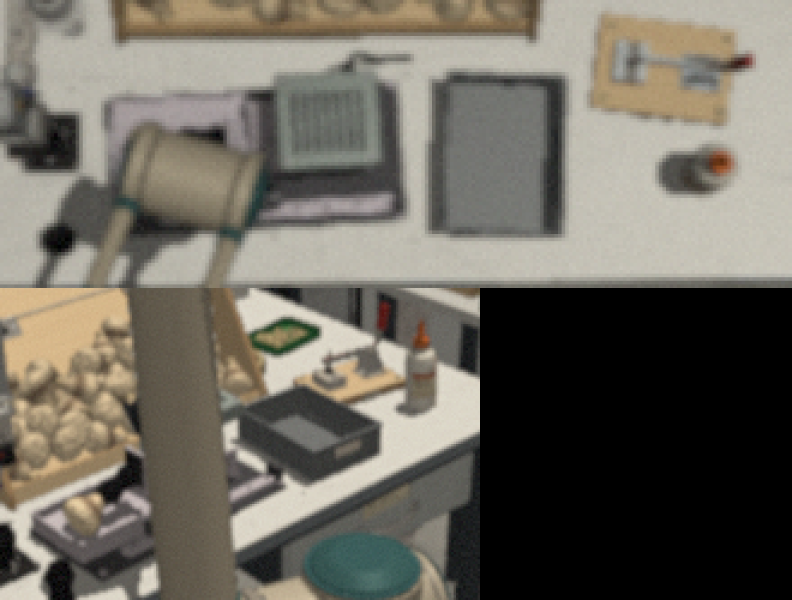

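The slide is at its hard stop: the force rises and the position doesn't change. The brush is in the tray, with the tuft at about (84,513) in the scene crop. Now I draw the slide back.

```bash
python3 -m pendant '[{"dx":0,"dy":-0.006,"dz":0,"rx":0,"ry":0,"rz":0,"hand":0.025},{"dx":0,"dy":-0.012,"dz":0,"rx":0,"ry":0,"rz":0,"hand":0.025},{"dx":0,"dy":-0.014,"dz":0,"rx":0,"ry":0,"rz":0,"hand":0.025},{"dx":0,"dy":-0.014,"dz":0,"rx":0,"ry":0,"rz":0,"hand":0.025},{"dx":0,"dy":-0.014,"dz":0,"rx":0,"ry":0,"rz":0,"hand":0.025},{"dx":0,"dy":-0.014,"dz":0,"rx":0,"ry":0,"rz":0,"hand":0.025},{"dx":0,"dy":-0.014,"dz":0,"rx":0,"ry":0,"rz":0,"hand":0.025},{"dx":0,"dy":-0.014,"dz":0,"rx":0,"ry":0,"rz":0,"hand":0.025},{"dx":0,"dy":-0.014,"dz":0,"rx":0,"ry":0,"rz":0,"hand":0.025},{"dx":0,"dy":-0.014,"dz":0,"rx":0,"ry":0,"rz":0,"hand":0.025},{"dx":0,"dy":-0.014,"dz":0,"rx":0,"ry":0,"rz":0,"hand":0.025},{"dx":0,"dy":-0.012,"dz":0,"rx":0,"ry":0,"rz":0,"hand":0.025}]'; python3 -c "
from h import *
rel([.4465,-.2394,.133])"
```

```text
clock: 6.87
position: [0.4457, -0.2178, 0.1329]
ee_rot: [0.001, -0.025, 1.0, 0.0]
contact_force: [0.0, 4.6, 10.5]
width: 0.0345
gripper_force: 31.1
t 6.87 yaw 2.9 tool z [ 2.6e-03  8.0e-04 -1.0e+00] pos [ 0.4457 -0.2178  0.1329] w 0.0345 F [ 0.   4.6 10.5] q [-0.6   0.24  1.82  0.    1.08 -2.22]
delta tool mm [  0.3 -21.7  -0.2]
```

```bash
python3 -m pendant '[{"dx":0,"dy":-0.008,"dz":0,"rx":0,"ry":0,"rz":0,"hand":0.025},{"dx":0,"dy":-0.008,"dz":0,"rx":0,"ry":0,"rz":0,"hand":0.025},{"dx":0,"dy":-0.006,"dz":0,"rx":0,"ry":0,"rz":0,"hand":0.025},{"dx":0,"dy":-0.004,"dz":0,"rx":0,"ry":0,"rz":0,"hand":0.025},{"dx":0,"dy":0,"dz":0,"rx":0,"ry":0,"rz":0,"hand":0.025}]'; python3 -m pendant '[{"dx":0,"dy":-0.002,"dz":0,"rx":0,"ry":0,"rz":0,"hand":0.025},{"dx":0,"dy":0,"dz":0,"rx":0,"ry":0,"rz":0,"hand":0.025}]'
```

```text
clock: 7.28
position: [0.4466, -0.2395, 0.1325]
ee_rot: [0.001, -0.024, 1.0, 0.005]
contact_force: [0.4, 11.7, 12.2]
width: 0.0342
gripper_force: 31.8
clock: 7.45
position: [0.4466, -0.2395, 0.1324]
ee_rot: [0.001, -0.024, 1.0, 0.006]
contact_force: [1.4, 15.9, 13.8]
width: 0.0338
gripper_force: 32.0
```

```bash
python3 -m pendant '[{"dx":0,"dy":0.002,"dz":0,"rx":0,"ry":0,"rz":0,"hand":0.07},{"dx":0,"dy":0.001,"dz":0,"rx":0,"ry":0,"rz":0,"hand":0.07},{"dx":0,"dy":0,"dz":0,"rx":0,"ry":0,"rz":0,"hand":0.07},{"dx":0,"dy":0,"dz":0,"rx":0,"ry":0,"rz":0,"hand":0.07},{"dx":0,"dy":0,"dz":-0.02,"rx":0,"ry":0,"rz":0,"hand":0.07},{"dx":0,"dy":0,"dz":-0.03,"rx":0,"ry":0,"rz":0,"hand":0.07},{"dx":0,"dy":0,"dz":-0.03,"rx":0,"ry":0,"rz":0,"hand":0.07},{"dx":0,"dy":0,"dz":-0.03,"rx":0,"ry":0,"rz":0,"hand":0.07},{"dx":0,"dy":0,"dz":0,"rx":0,"ry":0,"rz":0,"hand":0.07}]'
python3 - <<'E'
from h import *
import cv2
rel([.4465,-.2394,.25])
S=manip.get_image("scene");T=manip.get_image("top")
s=S["frame"][200:290,230:330,::-1]; t=T["frame"][160:215,240:310,::-1]
print("knob home pred",proj(S,[.4466,-.2395,.15]))
o=np.zeros((600,800,3),np.uint8); o[:330,:420]=cv2.resize(t,(420,330),interpolation=3); o[:270,430:730]=cv2.resize(s,(300,270),interpolation=3)
g=S["frame"][190:250,310:410,::-1]; o[340:580,:400]=cv2.resize(g,(400,240),interpolation=3)
cv2.imwrite("pics/z3.png",o)
E
```

```text
clock: 8.2
position: [0.4489, -0.2454, 0.2472]
ee_rot: [0.005, -0.025, 1.0, -0.004]
contact_force: [1.0, -0.3, -0.6]
width: 0.0699
gripper_force: 0.0
t 8.2 yaw 2.87 tool z [ 0.0095 -0.0071 -0.9999] pos [ 0.4489 -0.2454  0.2472] w 0.0699 F [ 1.  -0.3 -0.6] q [-0.64  0.16  1.62 -0.    1.35 -2.26]
delta tool mm [ 2.1  6.1 -2.9]
knob home pred (np.float64(336.04907239806664), np.float64(207.92230846803918))
```

View pics/z3.png

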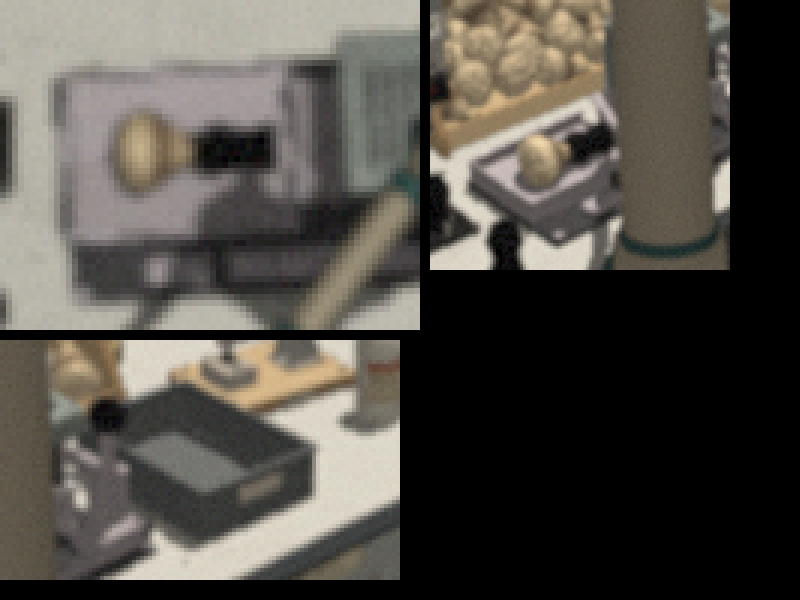

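The brush lies along the tray in the top crop: foot at (272,148), joint at (195,150), tip at (115,152). The knob sits at about (107,413) in the lower crop, which puts it home. Now the world coordinates.

Run:
```python
from h import *
T=manip.get_image("top")
c=lambda x,y:((x+.5)/6+239.5,(y+.5)/6+159.5)
f=at(T,*c(272,148),.034);j=at(T,*c(195,150),.040);t=at(T,*c(115,152),.045)
print(f,j,t,np.linalg.norm(j-f),np.linalg.norm(t-f))
u=(t-f)[:2]/np.linalg.norm((t-f)[:2]);print("axis yaw deg",np.degrees(np.arctan2(-u[0],u[1])))
g=f[:2]+u*.04; print("grasp",g); rel([g[0],g[1],.25])
o=np.array([.5225,-.1]); th=.047; M=np.array([[np.cos(th),np.sin(th)],[-np.sin(th),np.cos(th)]]); print([M@(p[:2]-o) for p in(f,j,t)])
```

```text
[ 0.51953256 -0.07416019  0.034     ] [ 0.51800782 -0.01900435  0.04      ] [0.5166159  0.03803492 0.045     ] 0.05550217715535209 0.1127707836055176
axis yaw deg 1.4891444053446943
grasp [ 0.51849306 -0.0341737 ]
t 8.35 yaw 2.88 tool z [-3.e-04  2.e-04 -1.e+00] pos [ 0.4457 -0.243   0.2409] w 0.0698 F [ 0.2  0.3 -0.9] q [-0.64  0.17  1.63 -0.    1.35 -2.26]
delta tool mm [-83.2 204.9  -9.1]
[array([-0.00175014,  0.0259507 ]), array([-0.00068183,  0.08111727]), array([0.00060765, 0.13815894])]
```

```bash
python3 -m pendant '[{"dx":-0.0104,"dy":0.0256,"dz":0,"rx":0,"ry":0,"rz":0,"hand":0.064},{"dx":-0.0104,"dy":0.0256,"dz":0,"rx":0,"ry":0,"rz":0,"hand":0.064},{"dx":-0.0104,"dy":0.0256,"dz":0,"rx":0,"ry":0,"rz":0,"hand":0.064},{"dx":-0.0104,"dy":0.0256,"dz":0,"rx":0,"ry":0,"rz":0,"hand":0.064},{"dx":-0.0104,"dy":0.0256,"dz":0,"rx":0,"ry":0,"rz":0,"hand":0.064},{"dx":-0.0104,"dy":0.0256,"dz":0,"rx":0,"ry":0,"rz":0,"hand":0.064},{"dx":-0.0104,"dy":0.0256,"dz":0,"rx":0,"ry":0,"rz":0,"hand":0.064},{"dx":-0.0104,"dy":0.0256,"dz":0,"rx":0,"ry":0,"rz":0,"hand":0.064},{"dx":0,"dy":0,"dz":0,"rx":0,"ry":0,"rz":0,"hand":0.064}]'
python3 -m pendant '[{"dx":0,"dy":0,"dz":0,"rx":0,"ry":0,"rz":7.1,"hand":0.064},{"dx":0,"dy":0,"dz":0,"rx":0,"ry":0,"rz":7.1,"hand":0.064},{"dx":0,"dy":0,"dz":0,"rx":0,"ry":0,"rz":7.1,"hand":0.064},{"dx":0,"dy":0,"dz":0,"rx":0,"ry":0,"rz":7.1,"hand":0.064},{"dx":0,"dy":0,"dz":0,"rx":0,"ry":0,"rz":7.1,"hand":0.064},{"dx":0,"dy":0,"dz":0,"rx":0,"ry":0,"rz":7.1,"hand":0.064},{"dx":0,"dy":0,"dz":0,"rx":0,"ry":0,"rz":7.1,"hand":0.064},{"dx":0,"dy":0,"dz":0,"rx":0,"ry":0,"rz":7.1,"hand":0.064},{"dx":0,"dy":0,"dz":0,"rx":0,"ry":0,"rz":7.1,"hand":0.064},{"dx":0,"dy":0,"dz":0,"rx":0,"ry":0,"rz":7.1,"hand":0.064},{"dx":0,"dy":0,"dz":0,"rx":0,"ry":0,"rz":7.1,"hand":0.064},{"dx":0,"dy":0,"dz":0,"rx":0,"ry":0,"rz":7.1,"hand":0.064}]'
python3 -m pendant '[{"dx":0,"dy":0,"dz":0,"rx":0,"ry":0,"rz":6,"hand":0.064},{"dx":0,"dy":0,"dz":0,"rx":0,"ry":0,"rz":0,"hand":0.064},{"dx":0,"dy":0,"dz":0,"rx":0,"ry":0,"rz":0,"hand":0.064}]'
python3 -c "
from h import *
rel([.5185,-.034,.016])"
```

```text
clock: 9.1
position: [0.5189, -0.0299, 0.2392]
ee_rot: [-0.001, -0.027, 1.0, 0.002]
contact_force: [0.8, 0.5, -0.0]
width: 0.0636
gripper_force: 0.0
clock: 10.1
position: [0.5177, -0.0346, 0.2394]
ee_rot: [-0.002, 0.661, 0.751, -0.001]
contact_force: [-0.3, 0.2, -0.0]
width: 0.064
gripper_force: 0.0
clock: 10.35
position: [0.5179, -0.0345, 0.2399]
ee_rot: [-0.001, 0.696, 0.718, -0.001]
contact_force: [0.7, 0.2, -0.1]
width: 0.0638
gripper_force: 0.0
t 10.35 yaw -88.17 tool z [-2.7e-03  4.0e-04 -1.0e+00] pos [ 0.5179 -0.0345  0.2399] w 0.0638 F [ 0.7  0.2 -0.1] q [-0.2   0.19  1.6  -0.    1.35 -0.23]
delta tool mm [  0.4   1.2 223.9]
```

```bash
python3 -m pendant '[{"dx":0,"dy":0.001,"dz":0.03,"rx":0,"ry":0,"rz":0,"hand":0.064},{"dx":0,"dy":0,"dz":0.03,"rx":0,"ry":0,"rz":0,"hand":0.064},{"dx":0,"dy":0,"dz":0.03,"rx":0,"ry":0,"rz":0,"hand":0.064},{"dx":0,"dy":0,"dz":0.03,"rx":0,"ry":0,"rz":0,"hand":0.064},{"dx":0,"dy":0,"dz":0.03,"rx":0,"ry":0,"rz":0,"hand":0.064},{"dx":0,"dy":0,"dz":0.02,"rx":0,"ry":0,"rz":0,"hand":0.064},{"dx":0,"dy":0,"dz":0,"rx":0,"ry":0,"rz":0,"hand":0.064}]'
python3 -m pendant '[{"dx":0,"dy":0,"dz":0.015,"rx":0,"ry":0,"rz":0,"hand":0.064},{"dx":0,"dy":0,"dz":0.015,"rx":0,"ry":0,"rz":0,"hand":0.064},{"dx":0,"dy":0,"dz":0.01,"rx":0,"ry":0,"rz":0,"hand":0.064},{"dx":0,"dy":0,"dz":0,"rx":0,"ry":0,"rz":0,"hand":0.064}]'
python3 -c "
from h import *
rel([.5185,-.034,.016])"
```

```text
clock: 10.93
position: [0.5157, -0.0336, 0.0667]
ee_rot: [-0.004, 0.696, 0.718, -0.003]
contact_force: [-1.3, 0.1, 0.8]
width: 0.0639
gripper_force: 0.0
clock: 11.27
position: [0.5187, -0.034, 0.0302]
ee_rot: [-0.001, 0.696, 0.718, -0.001]
contact_force: [0.3, -0.2, 0.9]
width: 0.0639
gripper_force: 0.0
t 11.27 yaw -88.25 tool z [-2.9e-03  6.0e-04 -1.0e+00] pos [ 0.5187 -0.034   0.0302] w 0.0639 F [ 0.3 -0.2  0.9] q [-0.2   0.39  1.9   0.    0.85 -0.23]
delta tool mm [ 0.  -0.2 14.2]
```

```bash
python3 -m pendant '[{"dx":0,"dy":0,"dz":0.008,"rx":0,"ry":0,"rz":0,"hand":0.064},{"dx":0,"dy":0,"dz":0.006,"rx":0,"ry":0,"rz":0,"hand":0.064},{"dx":0,"dy":0,"dz":0,"rx":0,"ry":0,"rz":0,"hand":0.05},{"dx":0,"dy":0,"dz":0,"rx":0,"ry":0,"rz":0,"hand":0.04},{"dx":0,"dy":0,"dz":0,"rx":0,"ry":0,"rz":0,"hand":0.03},{"dx":0,"dy":0,"dz":0,"rx":0,"ry":0,"rz":0,"hand":0.015},{"dx":0,"dy":0,"dz":0,"rx":0,"ry":0,"rz":0,"hand":0.015},{"dx":0,"dy":0,"dz":0,"rx":0,"ry":0,"rz":0,"hand":0.015},{"dx":0,"dy":0,"dz":0,"rx":0,"ry":0,"rz":0,"hand":0.015}]' 25
python3 -c "
from h import *
rel([.5185,-.034,.1])"
```

```text
clock: 12.02
position: [0.5201, -0.0342, 0.0176]
ee_rot: [0.0, 0.697, 0.718, 0.0]
contact_force: [-0.3, -0.6, 0.7]
width: 0.038
gripper_force: 25.2
t 12.02 yaw -88.3 tool z [ 9.e-04 -1.e-04 -1.e+00] pos [ 0.5201 -0.0342  0.0176] w 0.038 F [-0.3 -0.6  0.7] q [-0.2   0.41  1.92  0.    0.82 -0.23]
delta tool mm [  0.2  -1.5 -82.4]
```

```bash
python3 -m pendant '[{"dx":0,"dy":0,"dz":-0.01,"rx":0,"ry":0,"rz":0,"hand":0.015},{"dx":0,"dy":0,"dz":-0.02,"rx":0,"ry":0,"rz":0,"hand":0.015},{"dx":0,"dy":0,"dz":-0.03,"rx":0,"ry":0,"rz":0,"hand":0.015},{"dx":0,"dy":0,"dz":-0.03,"rx":0,"ry":0,"rz":0,"hand":0.015},{"dx":0,"dy":0,"dz":-0.03,"rx":0,"ry":0,"rz":0,"hand":0.015},{"dx":0,"dy":0,"dz":-0.03,"rx":0,"ry":0,"rz":0,"hand":0.015},{"dx":0,"dy":0,"dz":-0.03,"rx":0,"ry":0,"rz":0,"hand":0.015},{"dx":0,"dy":0,"dz":-0.03,"rx":0,"ry":0,"rz":0,"hand":0.015},{"dx":0,"dy":0,"dz":-0.02,"rx":0,"ry":0,"rz":0,"hand":0.015},{"dx":0,"dy":0,"dz":0,"rx":0,"ry":0,"rz":0,"hand":0.015},{"dx":0,"dy":0,"dz":0,"rx":0,"ry":0,"rz":0,"hand":0.015}]'
python3 - <<'E'
from h import *
import cv2
rel([.481,-.397,.24])
S=manip.get_image("scene");T=manip.get_image("top")
s=S["frame"][170:290,230:380,::-1]; t=T["frame"][160:215,240:310,::-1]
o=np.zeros((480,800,3),np.uint8); o[:275,:350]=cv2.resize(t,(350,275),interpolation=3); o[:360,350:800]=cv2.resize(s,(450,360),interpolation=3)
cv2.imwrite("pics/z4.png",o)
E
```

```text
clock: 12.93
position: [0.5199, -0.0341, 0.2488]
ee_rot: [0.001, 0.697, 0.718, 0.001]
contact_force: [0.3, -0.1, -0.4]
width: 0.038
gripper_force: 25.3
t 12.93 yaw -88.3 tool z [ 2.8e-03 -5.0e-04 -1.0e+00] pos [ 0.5199 -0.0341  0.2488] w 0.038 F [ 0.3 -0.1 -0.4] q [-0.2   0.18  1.59  0.    1.37 -0.23]
delta tool mm [-361.5  -49.7    8.8]
```

View pics/z4.png

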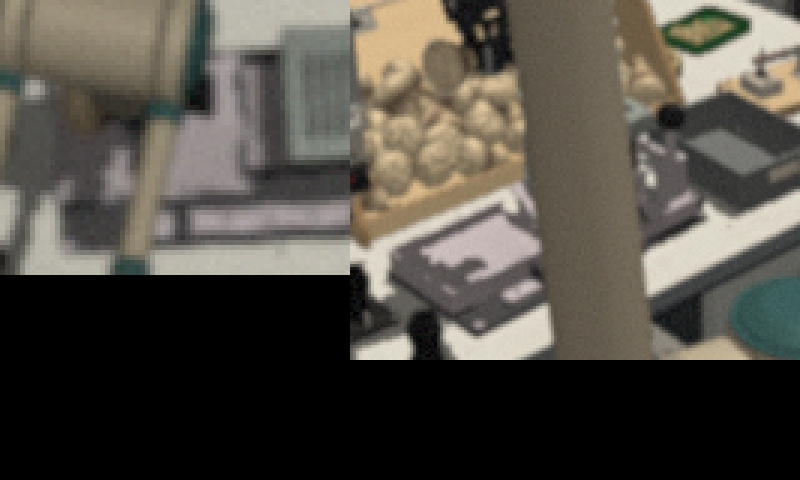

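The brush is in the gripper, with the tuft at about (445,68) in the scene crop and roughly level. The tray is empty and the knob is still home. Now I carry it to the tote.

```bash
python3 -m pendant '[{"dx":-0.0155,"dy":-0.004,"dz":0,"rx":0,"ry":0,"rz":0,"hand":0.015},{"dx":-0.0315,"dy":-0.004,"dz":0,"rx":0,"ry":0,"rz":0,"hand":0.015},{"dx":-0.0315,"dy":-0.004,"dz":0,"rx":0,"ry":0,"rz":0,"hand":0.015},{"dx":-0.0315,"dy":-0.004,"dz":0,"rx":0,"ry":0,"rz":0,"hand":0.015},{"dx":-0.0315,"dy":-0.004,"dz":0,"rx":0,"ry":0,"rz":0,"hand":0.015},{"dx":-0.0315,"dy":-0.004,"dz":0,"rx":0,"ry":0,"rz":0,"hand":0.015},{"dx":-0.0315,"dy":-0.004,"dz":0,"rx":0,"ry":0,"rz":0,"hand":0.015},{"dx":-0.0315,"dy":-0.004,"dz":0,"rx":0,"ry":0,"rz":0,"hand":0.015},{"dx":-0.0315,"dy":-0.004,"dz":0,"rx":0,"ry":0,"rz":0,"hand":0.015},{"dx":-0.0315,"dy":-0.004,"dz":0,"rx":0,"ry":0,"rz":0,"hand":0.015},{"dx":-0.0315,"dy":-0.005,"dz":0,"rx":0,"ry":0,"rz":0,"hand":0.015},{"dx":-0.0315,"dy":-0.005,"dz":0,"rx":0,"ry":0,"rz":0,"hand":0.015}]'
python3 -m pendant '[{"dx":0,"dy":0,"dz":0,"rx":0,"ry":0,"rz":0,"hand":0.015},{"dx":0,"dy":0,"dz":0,"rx":0,"ry":0,"rz":6,"hand":0.015},{"dx":0,"dy":0,"dz":0,"rx":0,"ry":0,"rz":7.1,"hand":0.015},{"dx":0,"dy":0,"dz":0,"rx":0,"ry":0,"rz":7.1,"hand":0.015},{"dx":0,"dy":0,"dz":0,"rx":0,"ry":0,"rz":7.1,"hand":0.015},{"dx":0,"dy":0,"dz":0,"rx":0,"ry":0,"rz":7.1,"hand":0.015},{"dx":0,"dy":0,"dz":0,"rx":0,"ry":0,"rz":7.1,"hand":0.015},{"dx":0,"dy":0,"dz":0,"rx":0,"ry":0,"rz":7.1,"hand":0.015},{"dx":0,"dy":0,"dz":0,"rx":0,"ry":0,"rz":7.1,"hand":0.015},{"dx":0,"dy":0,"dz":0,"rx":0,"ry":0,"rz":7.1,"hand":0.015},{"dx":0,"dy":0,"dz":0,"rx":0,"ry":0,"rz":7.1,"hand":0.015},{"dx":0,"dy":0,"dz":0,"rx":0,"ry":0,"rz":7.1,"hand":0.015}]'
python3 -m pendant '[{"dx":0,"dy":0,"dz":0,"rx":0,"ry":0,"rz":7.1,"hand":0.015},{"dx":0,"dy":0,"dz":0,"rx":0,"ry":0,"rz":7,"hand":0.015},{"dx":0,"dy":0,"dz":0,"rx":0,"ry":0,"rz":0,"hand":0.015},{"dx":0,"dy":0,"dz":0,"rx":0,"ry":0,"rz":0,"hand":0.015}]'
python3 - <<'E'
from h import *
import cv2
rel([.481,-.397,.014])
S=manip.get_image("scene");T=manip.get_image("top")
s=S["frame"][150:250,300:450,::-1]; t=T["frame"][150:215,320:400,::-1]
o=np.zeros((480,800,3),np.uint8); o[:325,:400]=cv2.resize(t,(400,325),interpolation=3); o[:267,400:800]=cv2.resize(s,(400,267),interpolation=3)
cv2.imwrite("pics/z5.png",o)
E
```

```text
clock: 14.03
position: [0.4793, -0.3982, 0.2448]
ee_rot: [-0.002, 0.697, 0.717, 0.0]
contact_force: [0.3, 0.4, -0.3]
width: 0.0378
gripper_force: 25.3
clock: 15.03
position: [0.4798, -0.3962, 0.245]
ee_rot: [-0.002, 0.992, 0.125, -0.001]
contact_force: [0.0, -0.1, -0.5]
width: 0.0381
gripper_force: 25.3
clock: 15.37
position: [0.48, -0.3966, 0.2456]
ee_rot: [-0.001, 1.0, 0.007, -0.001]
contact_force: [0.8, -0.3, -1.2]
width: 0.0376
gripper_force: 25.3
t 15.37 yaw -179.21 tool z [-0.0022  0.0026 -1.    ] pos [ 0.48   -0.3966  0.2456] w 0.0376 F [ 0.8 -0.3 -1.2] q [-0.8   0.34  1.37  0.    1.43  0.75]
delta tool mm [  1.5   1.  231.6]
```

View pics/z5.png

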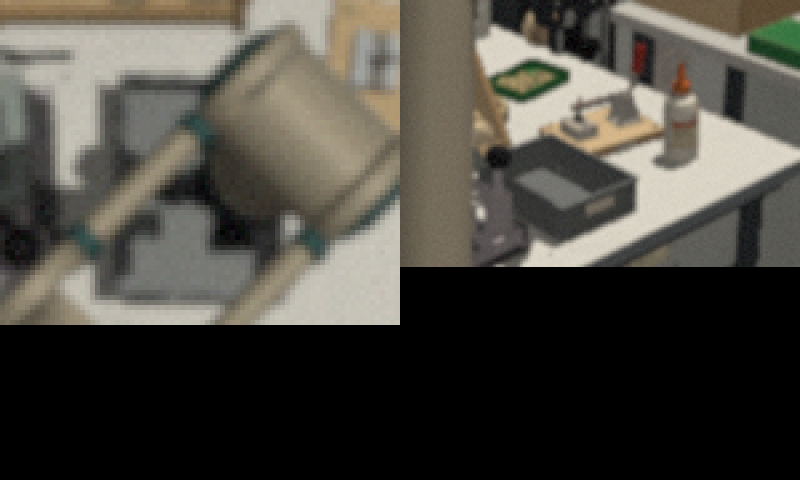

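The wrist is over the tote and the tote stands clear in the scene view, with rim corners at about (553,212) and (635,182). I'll check these against the tote estimate, then lower.

```bash
python3 - <<'E'
from h import *
S=manip.get_image("scene")
for x,y in((553,210),(635,182)): print(at(S,300+(x-400)/2.667,150+y/2.667,.055).round(3))
E
python3 -m pendant '[{"dx":0,"dy":0,"dz":0.015,"rx":0,"ry":0,"rz":0,"hand":0.015},{"dx":0,"dy":0,"dz":0.025,"rx":0,"ry":0,"rz":0,"hand":0.015},{"dx":0,"dy":0,"dz":0.025,"rx":0,"ry":0,"rz":0,"hand":0.015},{"dx":0,"dy":0,"dz":0.025,"rx":0,"ry":0,"rz":0,"hand":0.015},{"dx":0,"dy":0,"dz":0.025,"rx":0,"ry":0,"rz":0,"hand":0.015},{"dx":0,"dy":0,"dz":0.02,"rx":0,"ry":0,"rz":0,"hand":0.015},{"dx":0,"dy":0,"dz":0,"rx":0,"ry":0,"rz":0,"hand":0.015}]'
```

```text
[ 0.411 -0.309  0.055]
[ 0.392 -0.449  0.055]
clock: 16.1
position: [0.478, -0.395, 0.1076]
ee_rot: [-0.004, 1.0, 0.006, -0.003]
contact_force: [-1.1, 0.8, -1.2]
width: 0.0382
gripper_force: 25.4
```

```bash
python3 -m pendant '[{"dx":0,"dy":-0.003,"dz":0.015,"rx":0,"ry":0,"rz":0,"hand":0.015},{"dx":0,"dy":0,"dz":0.015,"rx":0,"ry":0,"rz":0,"hand":0.015},{"dx":0,"dy":0,"dz":0.015,"rx":0,"ry":0,"rz":0,"hand":0.015},{"dx":0,"dy":0,"dz":0.015,"rx":0,"ry":0,"rz":0,"hand":0.015},{"dx":0,"dy":0,"dz":0.01,"rx":0,"ry":0,"rz":0,"hand":0.015},{"dx":0,"dy":0,"dz":0.008,"rx":0,"ry":0,"rz":0,"hand":0.015},{"dx":0,"dy":0,"dz":0.004,"rx":0,"ry":0,"rz":0,"hand":0.015},{"dx":0,"dy":0,"dz":0,"rx":0,"ry":0,"rz":0,"hand":0.015},{"dx":0,"dy":0,"dz":0,"rx":0,"ry":0,"rz":0,"hand":0.015}]'
```

```text
clock: 16.85
position: [0.4808, -0.3948, 0.0308]
ee_rot: [0.0, 1.0, 0.005, 0.0]
contact_force: [0.2, -0.5, -1.1]
width: 0.0378
gripper_force: 25.4
```

```bash
python3 -m pendant '[{"dx":0,"dy":0,"dz":0.006,"rx":0,"ry":0,"rz":0,"hand":0.015},{"dx":0,"dy":0,"dz":0.006,"rx":0,"ry":0,"rz":0,"hand":0.015},{"dx":0,"dy":0,"dz":0.004,"rx":0,"ry":0,"rz":0,"hand":0.015},{"dx":0,"dy":0,"dz":0.003,"rx":0,"ry":0,"rz":0,"hand":0.015},{"dx":0,"dy":0,"dz":0,"rx":0,"ry":0,"rz":0,"hand":0.015},{"dx":0,"dy":0,"dz":0,"rx":0,"ry":0,"rz":0,"hand":0.015}]'
```

```text
clock: 17.35
position: [0.4803, -0.3943, 0.0109]
ee_rot: [-0.0, 1.0, 0.005, -0.0]
contact_force: [-0.4, -0.2, -0.1]
width: 0.0378
gripper_force: 25.4
```

```bash
python3 -m pendant '[{"dx":0,"dy":0,"dz":0.0015,"rx":0,"ry":0,"rz":0,"hand":0.015},{"dx":0,"dy":0,"dz":0,"rx":0,"ry":0,"rz":0,"hand":0.042},{"dx":0,"dy":0,"dz":0,"rx":0,"ry":0,"rz":0,"hand":0.05},{"dx":0,"dy":0,"dz":0,"rx":0,"ry":0,"rz":0,"hand":0.064},{"dx":0,"dy":0,"dz":0,"rx":0,"ry":0,"rz":0,"hand":0.064},{"dx":0,"dy":0,"dz":0,"rx":0,"ry":0,"rz":0,"hand":0.064},{"dx":0,"dy":0,"dz":0,"rx":0,"ry":0,"rz":0,"hand":0.064}]'
python3 -m pendant '[{"dx":0,"dy":0,"dz":-0.01,"rx":0,"ry":0,"rz":0,"hand":0.064},{"dx":0,"dy":0,"dz":-0.02,"rx":0,"ry":0,"rz":0,"hand":0.064},{"dx":0,"dy":0,"dz":-0.02,"rx":0,"ry":0,"rz":0,"hand":0.064},{"dx":0,"dy":0,"dz":-0.02,"rx":0,"ry":0,"rz":0,"hand":0.064},{"dx":0,"dy":0,"dz":-0.03,"rx":0,"ry":0,"rz":0,"hand":0.064},{"dx":0,"dy":0,"dz":-0.03,"rx":0,"ry":0,"rz":0,"hand":0.064},{"dx":0,"dy":0,"dz":-0.03,"rx":0,"ry":0,"rz":0,"hand":0.064},{"dx":0,"dy":0,"dz":-0.03,"rx":0,"ry":0,"rz":0,"hand":0.064},{"dx":0,"dy":0,"dz":-0.03,"rx":0,"ry":0,"rz":0,"hand":0.064},{"dx":0,"dy":0,"dz":0,"rx":0,"ry":0,"rz":0,"hand":0.064}]'
python3 -m pendant '[{"dx":-0.02,"dy":-0.02,"dz":0,"rx":0,"ry":0,"rz":0,"hand":0.064},{"dx":-0.02,"dy":-0.03,"dz":0,"rx":0,"ry":0,"rz":0,"hand":0.064},{"dx":-0.02,"dy":-0.03,"dz":0,"rx":0,"ry":0,"rz":0,"hand":0.064},{"dx":-0.02,"dy":-0.03,"dz":0,"rx":0,"ry":0,"rz":0,"hand":0.064},{"dx":-0.01,"dy":-0.03,"dz":0,"rx":0,"ry":0,"rz":0,"hand":0.064},{"dx":0,"dy":-0.03,"dz":0,"rx":0,"ry":0,"rz":0,"hand":0.064},{"dx":0,"dy":0,"dz":0,"rx":0,"ry":0,"rz":0,"hand":0.064},{"dx":0,"dy":0,"dz":0,"rx":0,"ry":0,"rz":0,"hand":0.064}]'
python3 - <<'E'
from h import *
import cv2
S=manip.get_image("scene");T=manip.get_image("top")
s=S["frame"][150:250,300:450,::-1]; t=T["frame"][145:225,230:430,::-1]
o=np.zeros((600,800,3),np.uint8); o[:320,:800]=cv2.resize(t,(800,320),interpolation=3); o[320:587,:400]=cv2.resize(s,(400,267),interpolation=3)
cv2.imwrite("pics/z6.png",o)
E
```

```text
clock: 17.93
position: [0.4806, -0.3945, 0.0099]
ee_rot: [0.0, 1.0, 0.005, 0.0]
contact_force: [1.0, -0.2, 0.4]
width: 0.0637
gripper_force: 0.0
clock: 18.77
position: [0.4829, -0.3968, 0.2379]
ee_rot: [0.005, 1.0, 0.005, 0.005]
contact_force: [0.4, 0.2, 1.6]
width: 0.0642
gripper_force: 0.0
clock: 19.43
position: [0.3884, -0.2242, 0.2305]
ee_rot: [0.0, 1.0, 0.006, 0.001]
contact_force: [0.5, -1.0, -0.3]
width: 0.0639
gripper_force: 0.0
```

View pics/z6.png

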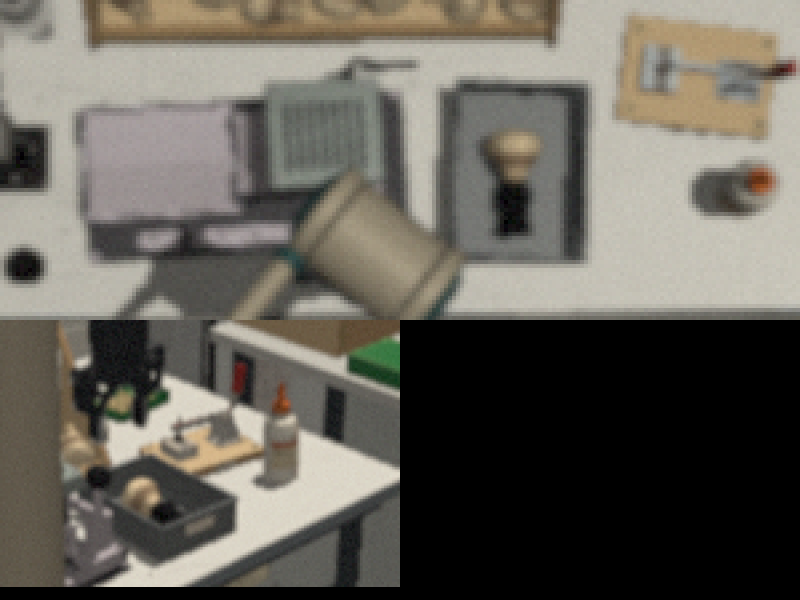

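The brush lies on its side in the middle of the tote, spanning (515,130) to (512,235) in the top view. The knob is at home, the bottle and spare handle haven't moved, and the hand touches nothing, so I'm handing in.

```bash
python3 -c "
from rig import manip
print(manip.sign_off())"
```

```text
the job is handed in; nothing more can be done
None
```

I pushed the ejector to its far stop, returned it home, laid the brush on its side in the tote and handed the job in at about 19.5 s of the 69 s; the bottle and empty handle look unmoved in the last picture, the gauge was not in it, and no verdict came back.

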